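# Clamp a loose stave back onto a chopping board

### The job

A stave has come off the chopping board and fresh glue is on the joint. Lay the loose stave flat across the two battens of the gluing cradle, in the space between the board and the clamp's far jaw, its square glue edge facing the board and its ends level with the board's ends, and let go of it; then squeeze and release the trigger of the one-hand clamp, stroke after stroke, until the jaw has drawn the stave tight against the board. Finish while still squeezing the trigger, keeping a firm pressure on the joint without crushing the wood, and leave the kitchen timer and the glue bottle standing where they are.

Things in the scene. Friction and masses are not known exactly. Their poses are not given: they have to be found in the camera images.
- cradle: gluing cradle, fixed on the worktop: grey laminate base 210 x 334 x 12 mm with two wooden battens along its y axis, 15 mm wide, tops 36 mm above the worktop, centre lines at x = -22 and 74 mm, from y = -115 to 129 mm. Origin on the worktop, base from x = -105 to 105, y = -185 to 149 mm; x points away from the robot, y left. A bar clamp lies on its side in it, in front of the board
- bed (a point): point level with the batten tops (36 mm above the worktop) on the line through both jaw pads (cradle x = 26, y = 0 mm); axes as the cradle's
- board: the larger part of a chopping board, 150 (x) x 96 (y) x 20 mm thick, three staves of plain wood, 0.2 kg, loose across the battens close to the right (head) jaw. Origin in the middle of the underside; its glue edge is the left one, y = +48 mm; the corners of its right edge are rounded
- board_edge (a point): middle of the board's glue edge, half way up; axes as the board's
- stave: loose stave, plain wood, 150 (x) x 32 (y) x 20 mm thick, 0.08 kg, flat on the worktop right of the cradle. Origin mid underside. Glue edge (square corners) at y = -16 mm, outer edge (rounded corners) at y = +16. Grasp it across from above. Half way between board and far jaw it has about 27 mm free either side; glued up, its origin is 64 mm along the board's +y, axes parallel
- stave_edge (a point): middle of the stave's glue edge, half way up; axes as the stave's
- clamp: head of the one-hand bar clamp (black plastic, 58 x 50 x 34 mm) with its fixed jaw and pistol handle, at the right end; the toothed bar runs along the cradle's y at x = -76 mm. Mid height of bar, jaws, handle and trigger: 46 mm above the worktop. The whole clamp can slide along its bar by +12 / -15 mm (about 1 N), so it centres itself between the fingers and on the board
- head_pad (a point): middle of the rubber face of the head's jaw, which will bear on the right edge of the board
- handle_back (a point): point on the back (right, -y) face of the fixed handle where one finger bears; axes as the cradle's. The handle is 15 mm thick, 28 mm tall, mid height 46 mm, and runs along x from 40 mm nearer the robot than this point to 34 mm beyond it
- trigger_lever: trigger of the clamp, left of the handle; ratchet: on the way back its pawl clicks over the teeth and a light brake (5 N) holds the bar. A full stroke draws the far jaw in by two teeth, 13 mm, and takes 5 to 8 N at the grip while the jaw is free; let it come right back for the next stroke. Origin on its pivot, 76 mm beyond the grip
- trigger_grip (a point): point on the front (left, +y) face of the trigger's rounded grip (16 mm across, 26 mm tall, mid height 46 mm) where the other finger bears. Released it is about 65 mm from handle_back along y, fully squeezed about 33 mm: squeeze from above with one finger on each
- trigger (a joint): trigger angle, rad: 0 released (its spring returns it), 0.43 squeezed to its stop. When both jaws bear on the wood it stalls before the stop; jaw pressure is then about 1.9 x the squeeze less 12 N (15 N: 16 N, 20 N: 26 N, 40 N: 64 N), kept only while squeezed: the brake alone holds at most 5 N. If it still reaches the stop, pressure is not full: release and squeeze again
- clamp_bar (a joint): how far the bar has been drawn in through the head, m: 0 is jaws 215 mm apart, 0.100 the limit; the 128 mm of board and stave are gripped at about 0.087 to 0.092
- jaw_pad: rubber pad of the far jaw, on the end of the bar, 34 x 9 x 20 mm; it gives 1 mm for 8 N
- pad_face (a point): middle of the face of that pad, which will bear on the left edge of the stave; more than 70 N here crushes the wood
- timer: bystander: white kitchen timer, 67 mm across, 40 mm high, origin under its middle
- glue_bottle: bystander: white glue bottle with a grey nozzle, 47 mm across, 134 mm high, origin under its middle

How it is judged:
By the outcome, as a careful person would: the job done as asked, in the order asked, and still so for the second after the job is handed in, while the arm keeps its last pose, push and grip.
It also fails if it takes over 72 s, if anything falls off the work surface, if the arm or the gripper's body presses on something with over 40 N, if the wrist force passes 120 N, or if a joint passes its speed limit or range.

### The arm

A 6-joint arm with a two-finger parallel gripper is mounted at the origin on a cart in front of the work surface, level with it; the furniture and walls round the work are solid. World frame = base frame: x ahead of the robot, y to its left, z up, the work surface at z = 0. Lengths are in mm, angles in rad, forces in N, time in s.
With the tool pointing down it reaches from about 350 to 775 mm from the base axis. Payload 7.3 kg.
Tool frame: the origin (TCP) lies on the mounting face of the last link; the fingertips stand 178 mm ahead of it and the grasp point (between the pads) lies 159 mm ahead of it; z points along the fingers, y is the line along which they close (so a half turn about z gives the same grasp; the last joint's range is limited). The gripper opens to 92 mm and grips with 3 to 60 N. Pads are 19 mm wide; open, the fingers measure 130 mm over their backs; the gripper's body (75 mm by 190 mm) begins 47 mm behind the grasp point.
Start: joints at [-1.463, 0.342, 1.524, -0, 1.275, -0.146], TCP at [131.839, -508.179, 404.741] pointing down, gripper open.
Joint ranges: [-2.53, 2.53], [-0.77, 2.02], [0.04, 2.7], [-1, 4.14], [0.28, 2.66], [-3.11, 3.11]. Speed limits (rad/s): [2.57, 2.57, 3.14, 3.14, 3.14, 3.14].

### API

Orientations are given as [roll, pitch, yaw] about the fixed x, y, z axes, in that order (R = Rz(yaw) Ry(pitch) Rx(roll)).
In Python, from plant import bot, vision gives the robot as it stands. The module is installed in compiled form; this text tells all that it offers.
- The arm moves only by the shell command python3 -m crank, which reads ROWS from standard input. ROWS is one flat JSON list of numbers that holds 1 to 5 rows one after another, with no inner brackets; each row has 5 numbers: the finger opening in mm, then dx, dy, dz in units of 5 mm, then a turn about the tool's z in rad; each row is the pose to reach, as a shift and turn from the pose commanded when the command began, along the tool's axes at that moment; what a row does not reach only later rows make up. A row lasts 1/8 s, in which the tool goes at most 62.5 mm and 0.188 rad, less where a joint would pass 70% of its speed; a pose out of reach is approached as far as the arm can. The fingers move at their own pace and stop on an object; the grip force is fixed at half the most. Time passes only in rows, so rows that do not move let the fingers close. It prints the time, the measured TCP pose, the force, the opening and the grip force at its end. Input that does not fit is refused with a message, and nothing moves.
- bot.get_obs(): the state, without advancing time (a new reading comes with each control period).
- vision.capture(name): name is "side" or "top"; returns a dict with "color" (384x512x3 uint8, red, green, blue), "K" (3x3 intrinsics, pixels), "R" (3x3) and "t" (3): a world point X has camera coordinates R X + t. Camera axes: x right, y down, z forward; pixel columns grow to the right and rows downward; lengths in mm; the calibration is good to about 2 mm. A picture is of the moment at which its call begins. There is no depth.
- bot.close_job(): hands the job in; it is judged then, once.
The state is a dict: "time": time; "joint_positions": joint angles; "dq": joint speeds; "tau": joint torques, N m; "tool_pos": TCP position; "tcp_rot": TCP orientation; "contact_force": force on the tool from outside, world axes, zero at the start; "moment": the same for the moment, N m; "grip_width": finger opening in mm; "finger_force": force on a finger pad.
Only numpy, scipy, OpenCV 4.12 (cv2) and the standard library are available. Lean on these libraries where they do the work, as an engineer would, in place of code of your own. Each camera call takes 0.05 s, during which the arm holds its last target. There are 200 camera calls.

## Working session

There is one attempt and no reset: what is moved stays moved. The work goes in short steps, Python scripts to look and compute and a shell command to move; the robot and the scene stay as the last step left them, time stands still between calls to the robot, and variables do not carry over. Pictures are saved under pics/ and viewed, at most 10 in all, crops included, and the job is handed in when it is done.

```bash
mkdir -p pics; python3 - <<'E'
from plant import bot, vision
import cv2
for n in ("top","side"):
    c=vision.capture(n); cv2.imwrite(f"pics/{n}0.png",c["color"][:,:,::-1])
    print(n,c["K"].tolist(),c["R"].tolist(),c["t"].tolist())
o=bot.get_obs(); print(o)
E
```

```text
top [[371.3702228129128, 0.0, 262.765033998368], [0.0, 371.3702228129128, 193.85319296139014], [0.0, 0.0, 1.0]] [[0.002055287962976626, -0.9999736226988313, 0.006966326001892673], [-0.9922100771821142, -0.0029069543513696437, -0.12454201040075656], [0.12455897611032433, -0.0066560891651521025, -0.992189879986373]] [-47.776090880351695, 605.6007696519375, 923.0763597502541]
side [[371.0636354956953, 0.0, 264.1667853603486], [0.0, 371.0636354956953, 187.1829362020034], [0.0, 0.0, 1.0]] [[-0.9399213774077263, -0.34135232891610273, -0.005137298464699656], [-0.18752805664222139, 0.5288203729886533, -0.8277573564059298], [0.2852736094768571, -0.7770634469949634, -0.5610627122526956]] [548.8296962684932, 179.28256757077042, 675.3026874202372]
{'time': 0.1, 'joint_positions': array([-1.46300609e+00,  3.42627500e-01,  1.52487446e+00, -1.32940782e-05,
        1.27540798e+00, -1.46041646e-01]), 'dq': array([-0.00090496, -0.00345372, -0.00245151,  0.00131607, -0.00082592,
        0.00127276]), 'tau': array([ 1.58278446e-03, -4.32006097e+01, -2.44693118e+01,  7.19959103e-02,
        5.26265160e-02, -4.66694041e-05]), 'tool_pos': array([ 131.82174934, -508.06509252,  404.14398412]), 'tcp_rot': array([-3.14028754e+00, -1.79117810e-04,  2.53835648e-01]), 'contact_force': array([ 0.29334289, -0.31689366, -0.61596569]), 'moment': array([ 0.01035943,  0.01893966, -0.01023114]), 'finger_force': 0.0, 'grip_width': 91.78923238292377}
```

View pics/top0.png

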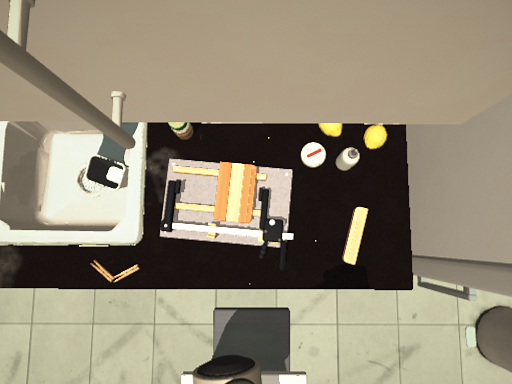

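View pics/side0.png

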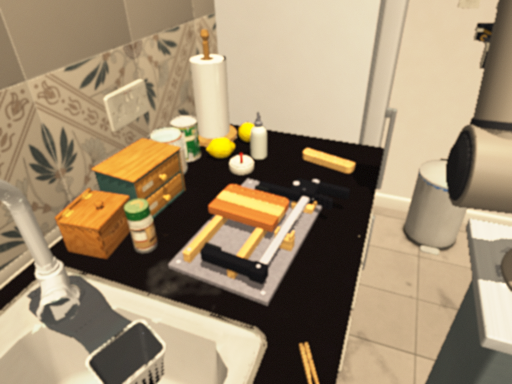

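The top view shows the cradle around (228,203), the board at (236,192), the clamp head at (273,231), the stave at (356,236), the timer at (313,155) and the bottle at (347,159). I'll enlarge the cradle and stave.

```bash
python3 - <<'E'
import cv2
a=cv2.imread("pics/top0.png")
c=cv2.resize(a[145:275,150:310],None,fx=4.6,fy=4.6,interpolation=cv2.INTER_CUBIC); c=c[:, :800]
cv2.imwrite("pics/topc.png",c)
s=a[195:275,330:385]
hsv=cv2.cvtColor(s,cv2.COLOR_BGR2HSV); m=((hsv[...,2]>100)*255).astype('uint8')
k=max(cv2.findContours(m,0,1)[0],key=cv2.contourArea); print(cv2.minAreaRect(k), cv2.boxPoints(cv2.minAreaRect(k))+[330,195])
E
```

```text
((24.543989181518555, 39.91523742675781), (14.545769691467285, 58.229400634765625), 13.392498016357422) [[340.72531891 261.5536499 ]
 [354.21244431 204.90772629]
 [368.36265945 208.27682495]
 [354.87553406 264.92274475]]
```

View pics/topc.png

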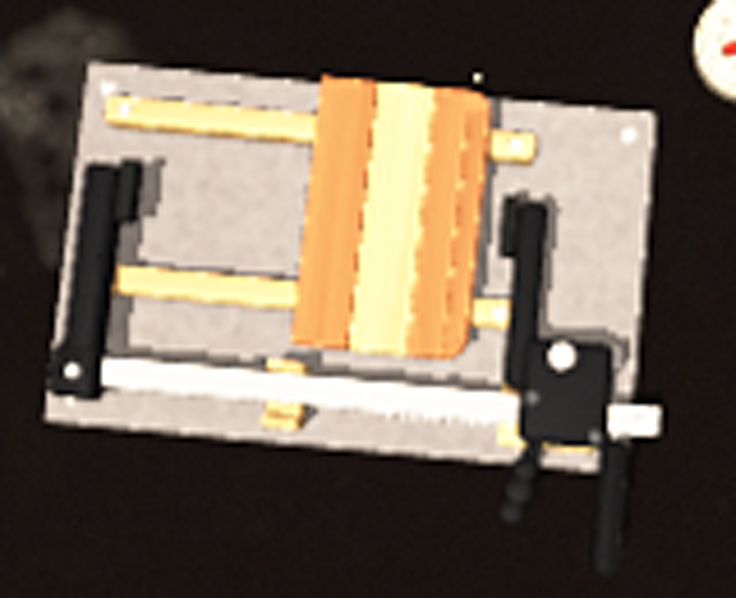

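The crop shows the cradle base corners at crop (88,62), (655,113), (45,422) and (600,472). The board's glue edge runs (322,74)–(292,344). The handle runs (612,445)–(605,572), and the trigger grip is near (513,512). Next I'll fit poses and look closely at the stave to find its rounded corners.

```bash
cat > h.py <<'E'
import numpy as np, cv2
from plant import bot, vision
from scipy.optimize import least_squares
def cam(n): return vision.capture(n)
def px2w(c,uv,z):
    uv=np.atleast_2d(uv).astype(float); d=np.c_[uv,np.ones(len(uv))]@np.linalg.inv(c["K"]).T@np.array(c["R"])
    o=-np.array(c["R"]).T@np.array(c["t"]); return o+d*((z-o[2])/d[:,2])[:,None]
def proj(c,X):
    p=np.atleast_2d(X)@np.array(c["R"]).T+c["t"]; p=p@np.array(c["K"]).T; return p[:,:2]/p[:,2:]
def pose(w,l):  # 2D rigid fit l->w: x,y,yaw
    f=lambda p:(np.c_[np.cos(p[2])*l[:,0]-np.sin(p[2])*l[:,1],np.sin(p[2])*l[:,0]+np.cos(p[2])*l[:,1]]+p[:2]-w).ravel()
    r=least_squares(f,[*w.mean(0),0]); return r.x,r.fun.reshape(-1,2)
def at(p,l): c,s=np.cos(p[2]),np.sin(p[2]); return np.array([p[0]+c*l[0]-s*l[1],p[1]+s*l[0]+c*l[1]])
E
python3 - <<'E'
from h import *
np.set_printoptions(precision=3,suppress=True)
c=cam("top")
f=lambda a:np.array(a)/4.6+[150-.5+.5/4.6,145-.5+.5/4.6]
w=px2w(c,f([(88,62),(655,113),(45,422),(600,472)]),12)[:,:2]
p,r=pose(w,np.array([(105,149),(105,-185),(-105,149),(-105,-185.)])); print("cradle",p,r.tolist())
w=px2w(c,f([(322,74),(292,344)]),56)[:,:2]; print("board glue edge",w,np.linalg.norm(w[0]-w[1]))
w=px2w(c,f([(490,97),(468,350)]),56)[:,:2]; print("board right",w)
w=px2w(c,f([(605,572),(612,445),(513,512),(628,572),(593,572)]),60)[:,:2]; print("handle/trig",w)
b=np.array([[340.7,261.55],[354.2,204.9],[368.4,208.3],[354.9,264.9]]);w=px2w(c,b,20)[:,:2];print("stave",w,w.mean(0),np.linalg.norm(w-np.roll(w,1,0),axis=1))
s=cam("side")
a=cv2.resize(c["color"][195:275,330:385,::-1],None,fx=7,fy=7,interpolation=cv2.INTER_CUBIC)
d=cv2.resize(s["color"][140:180,295:362,::-1],None,fx=5.8,fy=7,interpolation=cv2.INTER_CUBIC)
o=np.zeros((560,785,3),'uint8');o[:,:385]=a;o[:280,390:390+d.shape[1]]=d; cv2.imwrite("pics/st.png",o)
E
```

```text
cradle [588.189  71.291  -0.097] [[2.0308377410370895, 3.0888752411363214], [-1.1355475586633474, 1.7301195448300604], [1.9367644376232533, 5.996465976563513], [-2.832054619981079, -10.81546051942432]]
board glue edge [[688.883  64.765]
 [538.36   78.67 ]] 151.163791550683
board right [[676.154 -28.991]
 [535.316 -17.562]]
handle/trig [[ 416.389  -91.805]
 [ 483.947  -95.872]
 [ 448.061  -42.391]
 [ 416.408 -104.143]
 [ 416.379  -85.368]]
stave [[ 432.43  -247.955]
 [ 579.387 -287.077]
 [ 570.511 -324.221]
 [ 423.977 -284.432]] [ 501.576 -285.921] [ 37.443 152.075  38.19  151.841]
```

View pics/st.png

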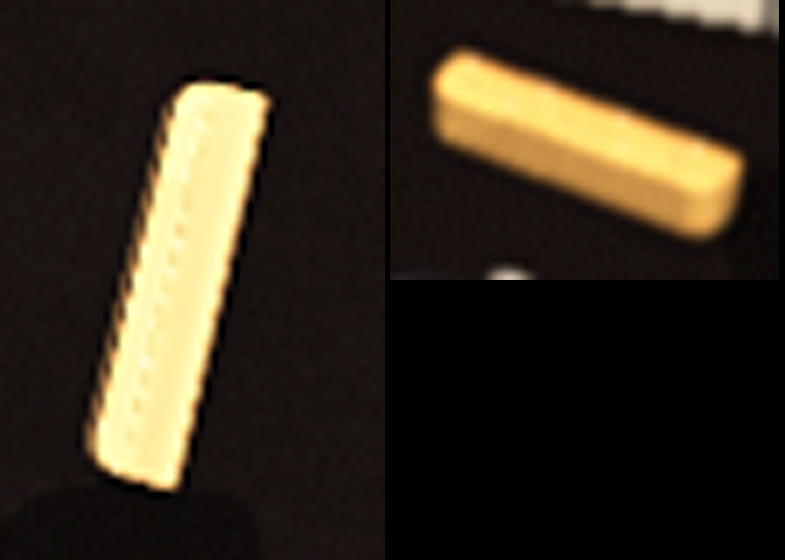

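The stave's left (+y) edge has the rounded corners and its right edge is square, so its y axis already points left and its yaw is about -0.26. I'll refine the stave and board with silhouettes in both cameras, and refit the cradle from its clear corners.

```bash
cat >> h.py <<'E'
from scipy.optimize import minimize
def boxfit(c,roi,mask,L,W,z0,p0,H=20,S=8):
    x0,y0,x1,y1=roi
    m=cv2.resize((mask(c["color"][y0:y1,x0:x1])).astype('float32'),None,fx=S,fy=S,interpolation=cv2.INTER_LINEAR)>.5
    n,lab,st,_=cv2.connectedComponentsWithStats(m.astype('uint8')); m=lab==1+np.argmax(st[1:,4])
    def cost(q):
        p=np.array(q)
        pts=np.array([[*at(p,(a*L/2,b*W/2)),z] for a in(-1,1) for b in(-1,1) for z in(z0,z0+H)])
        uv=((proj(c,pts)-[x0,y0]+.5)*S-.5)
        g=np.zeros(m.shape,'uint8'); cv2.fillConvexPoly(g,cv2.convexHull(np.round(uv*16).astype('int32')),1,shift=4)
        return (g.astype(bool)^m).sum()/m.sum()
    sx=np.array([p0+d for d in np.vstack([np.zeros(3),np.diag([5,5,.05])])])
    r=minimize(cost,p0,method="Nelder-Mead",options=dict(initial_simplex=sx,xatol=.02,fatol=1e-5)); return r.x,r.fun
def togo(x,y,z,yaw):
    o=bot.get_obs(); p=o["tool_pos"]; a=o["tcp_rot"][2]; d=np.array([x,y,z])-p
    print("tool dx %.1f dy %.1f dz %.1f turn %.3f"%(np.cos(a)*d[0]+np.sin(a)*d[1],np.sin(a)*d[0]-np.cos(a)*d[1],-d[2],a-yaw), "at",np.round(p,1),o["tcp_rot"].round(3))
E
python3 - <<'E'
from h import *
np.set_printoptions(precision=3,suppress=True)
c=cam("top"); s=cam("side")
br=lambda a:a.max(2)>100
sat=lambda a:(cv2.cvtColor(a,cv2.COLOR_RGB2HSV)[...,1]>90)&(a.max(2)>60)
p0=np.array([501,-289,-.262])
print("stave top",boxfit(c,(330,195,385,275),br,150,32,0,p0)); print("stave side",boxfit(s,(297,140,362,180),sat,150,32,0,p0))
w=np.array([c["R"]]); 
f=lambda a:np.array(a)/4.6+[149.6,144.6]
w=px2w(c,f([(88,62),(655,113),(45,422)]),12)[:,:2]
p,r=pose(w,np.array([(105,149),(105,-185),(-105,149)]));print("cradle",p,r.tolist())
for l in [(105,149,12),(105,-185,12),(-105,149,12),(-105,-185,12)]: print("side px",proj(s,[*at(p,l),l[2]]))
w=px2w(c,f([(108,110),(535,147),(510,313)]),36)[:,:2]
print("battens",pose(w,np.array([(74,129),(74,-115),(-22,-115.)])))
a=cv2.resize(s["color"][175:300,165:330,::-1],None,fx=4.8,fy=4.8,interpolation=cv2.INTER_CUBIC);cv2.imwrite("pics/sc.png",a)
E
```

```text
stave top (array([ 501.125, -288.323,   -0.265]), np.float64(0.057279824162498105))
stave side (array([ 499.881, -288.142,   -0.258]), np.float64(0.17515710919088767))
cradle [587.65   67.282  -0.086] [[-0.07834135657628849, 0.37341811878380327], [0.4630165567137965, -1.323868195142495], [-0.38467519912057924, 0.9504500763586918]]
side px [[167.627 263.834]]
side px [[247.152 177.845]]
side px [[267.699 301.188]]
side px [[325.546 197.488]]
battens (array([588.129,  68.448,  -0.092]), array([[ 1.654,  2.057],
       [-0.19 ,  1.531],
       [-1.464, -3.588]]))
```

View pics/sc.png

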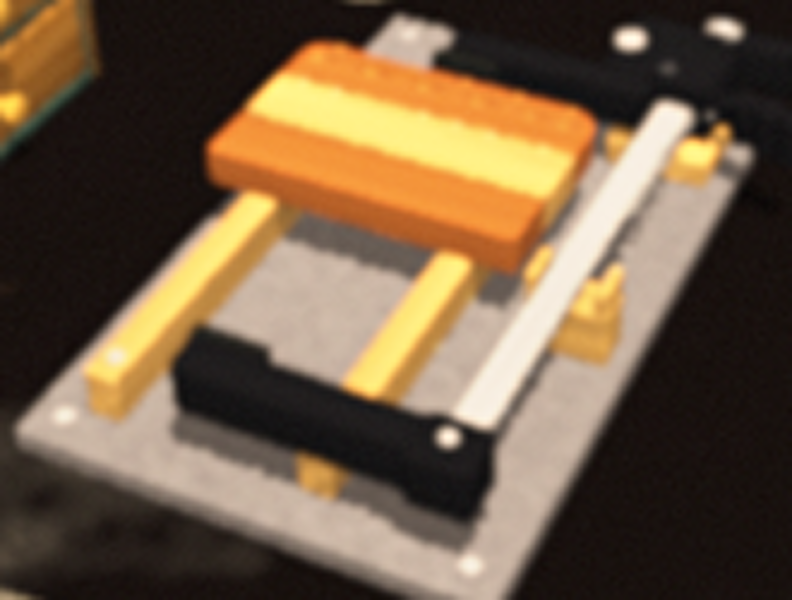

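The side view agrees with the cradle fit to about 1 px: predicted (167.6,263.8), seen (168.7,265). Board glue-edge corners are at side (209,206) and (272,225). I'll check those and start moving over the stave.

The rows are not in the units I measure in: shifts go in units of 5 mm. I convert before sending: 240 mm is 48, 300 mm is 60.

```bash
python3 - <<'E'
from h import *
np.set_printoptions(precision=1,suppress=True)
c=cam("top"); s=cam("side")
f=lambda a:np.array(a)/4.6+[149.6,144.6]
print("board side", proj(s,[[688.9,64.8,56],[538.4,78.7,56]]), px2w(s,[[209.2,205.8],[272.3,225]],56))
print("pads",px2w(c,f([(142,163),(142,215),(502,225)]),56))
pa=[587.8,67.8,-.09]
print("bed",at(pa,(26,0)))
togo(500.9,-288.3,300,-.263)
E
echo '[70, 12, -3.4, 0, 0.18, 70, 24, -7, 0, 0.36, 70, 36, -10.4, 0, 0.516, 70, 48, -14, 4, 0.516, 70, 60, -17.4, 10, 0.516]' | python3 -m crank
python3 -c "
from h import *
togo(500.9,-288.3,182,-.263)"
```

```text
board side [[207.3 205. ]
 [272.  224.3]] [[683.8  65.9  56. ]
 [537.2  80.7  56. ]]
pads [[638.3 163.5  56. ]
 [609.3 162.7  56. ]
 [604.3 -35.9  56. ]]
bed [613.7  65.5]
tool dx 412.4 dy -120.2 dz 104.6 turn 0.517 at [ 131.8 -508.2  404.6] [-3.1 -0.   0.3]
time: 1.02
tool_pos: [381.9, -359.5, 365.2]
tcp_rot: [3.14, -0.002, -0.262]
contact_force: [-0.4, -0.7, -0.3]
grip_width: 70.1
finger_force: 0.0
tool dx 96.4 dy -99.6 dz 183.2 turn 0.001 at [ 381.9 -359.5  365.2] [ 3.14e+00 -2.00e-03 -2.62e-01]
```

```bash
echo '[70, 0, 0, 0, 0, 70, 0, 0, 0, 0]' | python3 -m crank
python3 -c "
from h import *
togo(500.9,-288.3,182,-.263)"
```

```text
time: 1.27
tool_pos: [380.3, -360.6, 364.9]
tcp_rot: [3.141, 0.0, -0.261]
contact_force: [0.6, 0.1, -0.0]
grip_width: 69.9
finger_force: 0.0
tool dx 97.8 dy -101.0 dz 182.9 turn 0.002 at [ 380.3 -360.6  364.9] [ 3.141  0.    -0.261]
```

In the tool's units: -101 mm is -20.2, 100 mm is 20.

```bash
echo '[70, 6.6, -6.8, 4, 0, 70, 13.2, -13.4, 8, 0, 70, 19.6, -20.2, 12, 0, 70, 19.6, -20.2, 16, 0, 70, 19.6, -20.2, 20, 0]' | python3 -m crank
echo '[70, 0, 0, 0, 0]' | python3 -m crank
python3 -c "
from h import *
togo(500.9,-288.3,182,-.263)"
```

```text
time: 1.9
tool_pos: [500.8, -289.6, 264.8]
tcp_rot: [3.141, -0.001, -0.263]
contact_force: [0.2, 0.8, -0.4]
grip_width: 69.9
finger_force: 0.0
time: 2.02
tool_pos: [500.1, -289.5, 264.0]
tcp_rot: [-3.141, 0.002, -0.264]
contact_force: [-0.0, -0.8, 0.7]
grip_width: 70.0
finger_force: 0.0
tool dx 0.5 dy -1.4 dz 82.0 turn -0.001 at [ 500.1 -289.5  264. ] [-3.141e+00  2.000e-03 -2.640e-01]
```

In the tool's units: 82 mm is 16.4, 70 mm is 14.

```bash
echo '[70, 0, -0.2, 8, 0, 70, 0, -0.2, 14, 0, 70, 0, -0.2, 16.4, 0, 70, 0, -0.2, 16.4, 0]' | python3 -m crank
echo '[20, 0, 0, 0, 0, 20, 0, 0, 0, 0, 20, 0, 0, 0, 0, 20, 0, 0, 0, 0, 20, 0, 0, 0, 0]' | python3 -m crank
echo '[20, 0, 0, -4, 0, 20, 0, 0, -10, 0, 20, 0, 0, -20, 0, 20, 0, 0, -20, 0]' | python3 -m crank
python3 - <<'E'
from h import *
np.set_printoptions(precision=1,suppress=True)
togo(0,0,0,0)
s=cam("side"); t=cam("top")
a=cv2.resize(t["color"][180:300,290:410,::-1],(560,560)); b=cv2.resize(s["color"][90:200,250:300+70,::-1],(240,380)); o=np.zeros((560,800,3),'uint8'); o[:,:560]=a; o[:380,560:]=b; cv2.imwrite("pics/g.png",o)
E
```

```text
time: 2.52
tool_pos: [501.3, -288.2, 183.3]
tcp_rot: [3.141, -0.0, -0.263]
contact_force: [-0.0, 0.1, 1.0]
grip_width: 70.1
finger_force: 0.0
time: 3.15
tool_pos: [501.4, -287.4, 182.9]
tcp_rot: [3.141, -0.0, -0.262]
contact_force: [-0.8, 0.0, 2.2]
grip_width: 31.9
finger_force: 30.0
time: 3.65
tool_pos: [502.3, -288.0, 286.6]
tcp_rot: [3.139, -0.007, -0.262]
contact_force: [-0.1, 0.6, -1.5]
grip_width: 31.9
finger_force: 30.0
tool dx -559.7 dy -148.0 dz 286.6 turn -0.262 at [ 502.3 -288.   286.6] [ 3.1 -0.  -0.3]
```

View pics/g.png

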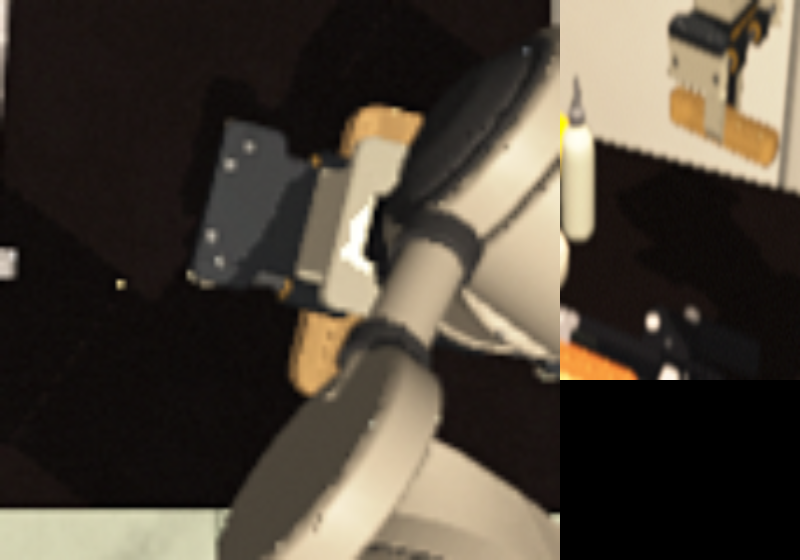

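The stave is held level across its middle, at a width of 31.9 mm. Next I'll carry it over the cradle.

```bash
python3 -c "
from h import *
togo(617.5,116,320,-.092)"
echo '[20, 0, -10, -6, -0.05, 20, 0.2, -20, -7, -0.1, 20, 0.4, -30, -7, -0.17, 20, 0.8, -40, -7, -0.17, 20, 1, -50, -7, -0.17]' | python3 -m crank
echo '[20, 0, 0, 0, 0]' | python3 -m crank
python3 -c "
from h import *
togo(617.5,116,300,-.092)"
```

```text
tool dx 7.9 dy -419.6 dz -37.4 turn -0.170 at [ 501.2 -287.2  282.6] [ 3.141 -0.    -0.262]
time: 4.38
tool_pos: [570.9, -45.6, 315.7]
tcp_rot: [-3.141, 0.004, -0.092]
contact_force: [0.9, -0.9, -1.3]
grip_width: 31.8
finger_force: 30.0
time: 4.5
tool_pos: [571.1, -44.0, 315.7]
tcp_rot: [-3.141, 0.004, -0.088]
contact_force: [-0.2, -1.5, -2.2]
grip_width: 31.5
finger_force: 30.0
tool dx 32.2 dy -163.4 dz 15.7 turn 0.004 at [571.1 -44.  315.7] [-3.141  0.004 -0.088]
```

In the tool's units: -163 mm is -32.6, -100 mm is -20.

```bash
echo '[20, 2, -10, 1, 0.003, 20, 4, -20, 2, 0.003, 20, 6.4, -32.6, 3, 0.003, 20, 6.4, -32.6, 6, 0.003, 20, 6.4, -32.6, 8, 0.003]' | python3 -m crank
echo '[20, 0, 0, 0, 0]' | python3 -m crank
python3 - <<'E'
from h import *
togo(617.5,116,218,-.092)
s=cam("side"); t=cam("top")
o=np.zeros((600,800,3),'uint8'); o[:,:400]=cv2.resize(t["color"][145:265,155:235,::-1],(400,600)); o[:320,400:]=cv2.resize(s["color"][170:290,170:320,::-1],(400,320)); cv2.imwrite("pics/h.png",o)
E
```

```text
time: 5.12
tool_pos: [617.3, 111.3, 275.3]
tcp_rot: [3.14, 0.004, -0.095]
contact_force: [0.2, -0.4, -0.5]
grip_width: 31.8
finger_force: 30.0
time: 5.25
tool_pos: [617.4, 110.3, 276.0]
tcp_rot: [3.141, 0.004, -0.097]
contact_force: [-0.2, -0.9, -1.2]
grip_width: 31.7
finger_force: 30.0
tool dx -0.5 dy -5.7 dz 58.0 turn -0.005 at [617.4 110.3 276. ] [ 3.141  0.004 -0.097]
```

View pics/h.png

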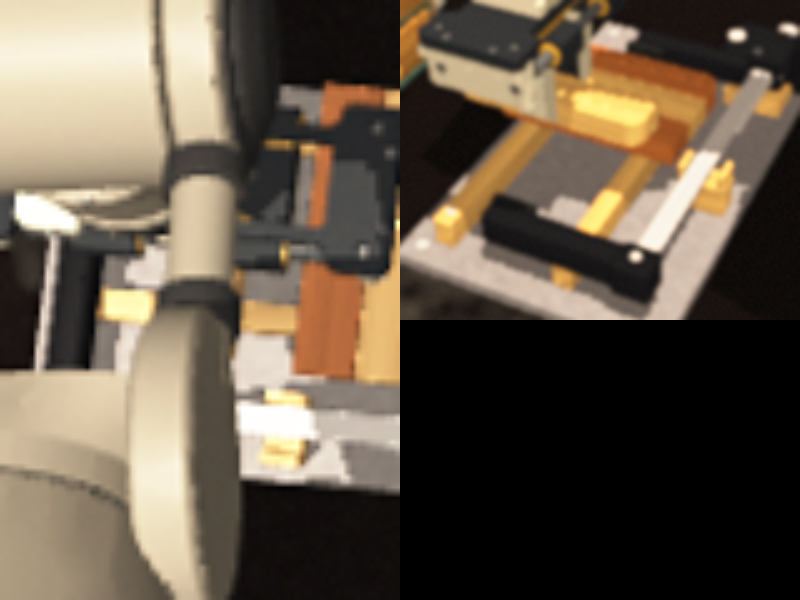

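The stave hangs clear over the gap, with the board on its right and the jaw on its left. Lowering it now.

```bash
echo '[20, 0, -1, 6, -0.005, 20, 0, -1.1, 9, -0.005, 20, 0, -1.1, 10.8, -0.005, 20, 0, -1.1, 11.4, -0.005, 20, 0, -1.1, 11.4, -0.005]' | python3 -m crank
python3 -c "
from h import *
togo(617.5,116,218,-.092)"
```

```text
time: 5.98
tool_pos: [618.6, 117.4, 221.1]
tcp_rot: [3.142, -0.001, -0.09]
contact_force: [1.7, -0.5, -0.8]
grip_width: 32.2
finger_force: 30.0
tool dx -1.0 dy 1.5 dz 3.1 turn 0.002 at [618.6 117.4 221.1] [ 3.142e+00 -1.000e-03 -9.000e-02]
```

```bash
echo '[20, -0.14, 0.2, 0.4, 0, 20, -0.14, 0.2, 0.5, 0, 20, -0.14, 0.2, 0.5, 0]' | python3 -m crank
echo '[40, 0, 0, 0, 0, 40, 0, 0, 0, 0, 40, 0, 0, 0, 0]' | python3 -m crank
echo '[40, 0, 0, -3, 0, 40, 0, 0, -10, 0, 40, 0, 0, -20, 0, 40, 0, 0, -20, 0]' | python3 -m crank
python3 -c "
from h import *
togo(440,-68,300,-.09)"
```

```text
time: 6.35
tool_pos: [617.7, 116.6, 218.9]
tcp_rot: [3.141, -0.001, -0.09]
contact_force: [-0.8, -1.8, 4.7]
grip_width: 31.6
finger_force: 30.0
time: 6.72
tool_pos: [617.6, 116.7, 218.0]
tcp_rot: [3.141, 0.0, -0.09]
contact_force: [-0.5, -0.0, -0.5]
grip_width: 39.8
finger_force: 0.0
time: 7.22
tool_pos: [618.6, 116.8, 324.1]
tcp_rot: [-3.14, -0.01, -0.09]
contact_force: [-0.0, -0.6, -0.9]
grip_width: 40.1
finger_force: 0.0
tool dx -161.3 dy 200.1 dz 24.1 turn -0.000 at [618.6 116.8 324.1] [-3.14 -0.01 -0.09]
```

In the tool's units: -100 mm is -20, -40 mm is -8.

```bash
echo '[92, -8, 0, -2, 0, 92, -16, 0, -2, 0, 92, -20, 0, -2, 0, 92, -20, 0, -2, 0]' | python3 -m crank
python3 - <<'E'
from h import *
s=cam("side"); t=cam("top")
cv2.imwrite("pics/t2.png",t["color"][:,:,::-1]); cv2.imwrite("pics/s2.png",s["color"][:,:,::-1])
def g(a): return cv2.convertScaleAbs(a,alpha=1.6,beta=25)
o=np.zeros((600,800,3),'uint8'); o[:,:400]=cv2.resize(g(t["color"][220:280,255:295,::-1]),(400,600),interpolation=cv2.INTER_CUBIC); o[:320,400:]=cv2.resize(g(s["color"][170:290,170:320,::-1]),(400,320)); o[320:,400:]=cv2.resize(g(s["color"][170:212,280:340,::-1]),(400,280))
cv2.imwrite("pics/k.png",o)
E
```

```text
time: 7.72
tool_pos: [517.0, 125.9, 328.5]
tcp_rot: [3.141, 0.0, -0.09]
contact_force: [0.3, -0.3, -0.3]
grip_width: 75.3
finger_force: 0.0
```

View pics/k.png

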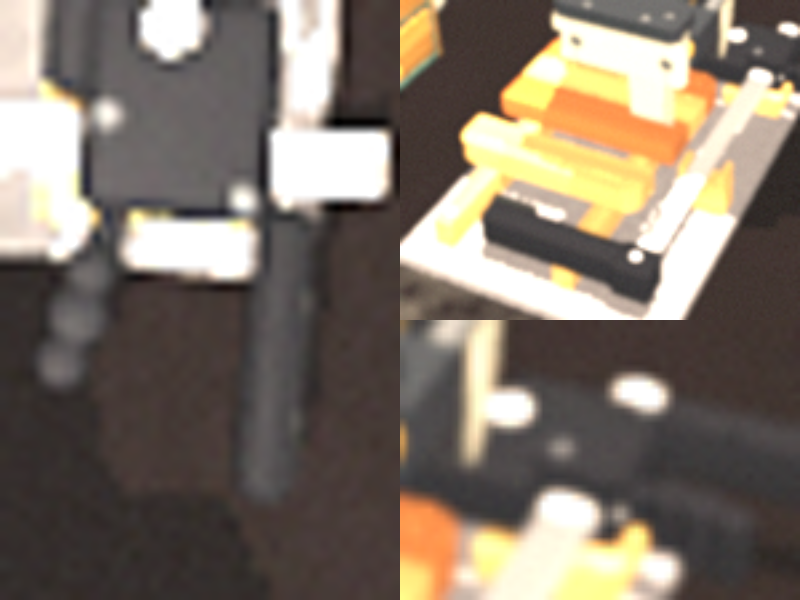

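The stave lies flat on both battens between the board and the jaw. In the left panel (10x, offset (255,220)) the trigger grip is around (72,330), with its front face at column 48. The handle's back face is at column 303, with the tip at (265,500). I'll compute the squeeze point and move above it.

```bash
python3 - <<'E'
from h import *
np.set_printoptions(precision=1,suppress=True)
t=cam("top"); q=lambda a:np.array(a)/10+[254.55,219.55]
W=px2w(t,q([(48,333),(303,333),(176,333),(265,500)]),58); print(W)
togo(W[2,0],W[2,1],300,-.09)
E
```

```text
[[ 455.5  -38.    58. ]
 [ 455.6 -101.3   58. ]
 [ 455.5  -69.8   58. ]
 [ 414.8  -91.7   58. ]]
tool dx -45.4 dy 200.2 dz 28.3 turn -0.000 at [518.8 125.6 328.3] [-3.1 -0.  -0.1]
```

In the tool's units: 150 mm is 30, 200 mm is 40.

```bash
echo '[92, -2.2, 10, 0, 0, 92, -4.4, 20, 0, 0, 92, -6.8, 30, 0, 0, 92, -9.08, 40, 0, 0, 92, -9.08, 40, 2, 0]' | python3 -m crank
echo '[92, 0, 0, 0, 0, 92, 0, 0, 0, 0]' | python3 -m crank
python3 - <<'E'
from h import *
np.set_printoptions(precision=3,suppress=True)
togo(455.3,-69.8,205,-.09)
t=cam("top"); cv2.imwrite("pics/t3.png",t["color"][:,:,::-1])
s=cam("side"); cv2.imwrite("pics/s3.png",s["color"][:,:,::-1])
def g(a): return cv2.convertScaleAbs(a,alpha=1.2)
o=np.zeros((600,800,3),'uint8'); o[:,:500]=cv2.resize(g(t["color"][150:246,160:240,::-1]),(500,600),interpolation=cv2.INTER_CUBIC); o[:250,500:]=cv2.resize(g(s["color"][160:285,170:320,::-1]),(300,250)); cv2.imwrite("pics/m.png",o)
E
```

```text
time: 8.5
tool_pos: [455.1, -72.7, 318.5]
tcp_rot: [3.141, -0.002, -0.095]
contact_force: [0.0, 0.5, -0.3]
grip_width: 91.8
finger_force: 0.0
time: 8.75
tool_pos: [455.4, -68.7, 318.1]
tcp_rot: [-3.141, 0.0, -0.089]
contact_force: [0.7, -0.2, -0.5]
grip_width: 91.8
finger_force: 0.0
tool dx 0.0 dy 1.1 dz 113.1 turn 0.001 at [455.4 -68.7 318.1] [-3.141  0.    -0.089]
```

View pics/m.png

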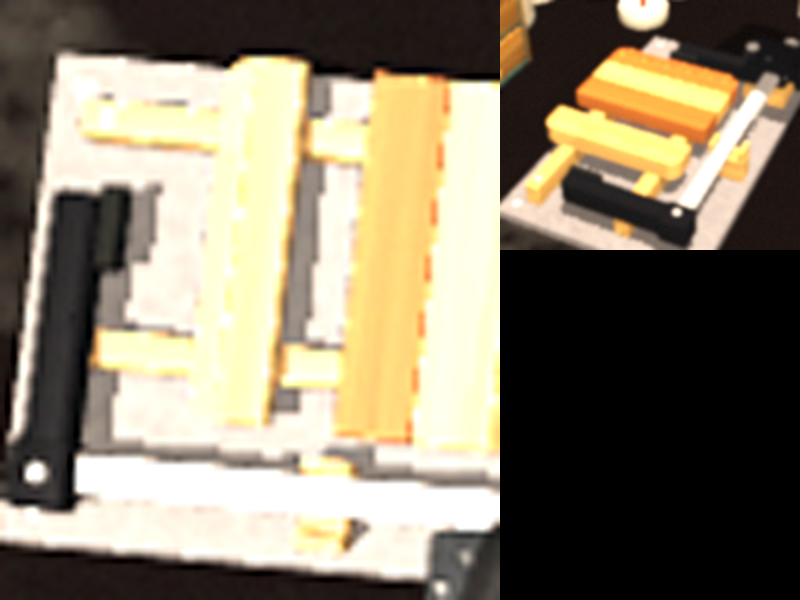

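The stave's square-edge corners are at panel (308,60) and (270,424), and the board's glue-edge corners are at (376,70) and (338,436). I'll check that the ends are level.

```bash
python3 - <<'E'
from h import *
np.set_printoptions(precision=2,suppress=True)
t=cam("top"); W=px2w(t,np.array([(308,60),(270,424),(376,70),(338,436)])/6.25+[159.6,149.6],56)[:,:2]; print(W)
d=W[2]-W[3]; d/=np.linalg.norm(d); print("yaw",np.arctan2(*d[::-1]), "stave yaw",np.arctan2(*(W[0]-W[1])[::-1])); print("end offsets (stave ahead +)",(W[0]-W[2])@d,(W[1]-W[3])@d)
E
echo '[92, 0, 0.2, 8, 0, 92, 0, 0.2, 16, 0, 92, 0, 0.2, 20, 0, 92, 0, 0.2, 22.6, 0, 92, 0, 0.2, 22.6, 0]' | python3 -m crank
```

```text
[[692.7   92.34]
 [543.2  104.62]
 [688.61  64.37]
 [538.44  77.18]]
yaw -0.08508558194581803 stave yaw -0.08194911966015608
end offsets (stave ahead +) 1.693992601908156 2.411093439329602
time: 9.52
tool_pos: [454.8, -70.2, 204.9]
tcp_rot: [-3.141, 0.001, -0.09]
contact_force: [-0.1, -0.3, 0.9]
grip_width: 92.2
finger_force: 0.0
```

Fingers are down around the handle and trigger. Before squeezing, I'll check the roughly 2 mm end offset at sub-pixel level, using the saved picture.

```bash
python3 - <<'E'
from h import *
from scipy.ndimage import map_coordinates
np.set_printoptions(precision=1,suppress=True)
t=cam("top"); im=cv2.imread("pics/t3.png").astype(float); sig=im[...,2]-im[...,0]  # R-B
u=np.arange(-90,91,1.)
e=np.array([np.cos(-.087),np.sin(-.087)]); n=np.array([-e[1],e[0]])
bm=np.array([613.5,70.8])
for name,offs in (("board",(-10,-15,-20)),("stave",(33,37,41,45))):
    for o in offs:
        P=bm+n*o+u[:,None]*e; uv=proj(t,np.c_[P,np.full(len(u),56)])
        v=map_coordinates(sig,[uv[:,1],uv[:,0]],order=1)
        h=np.median(v[70:110])/2+8
        a=u[np.argmax(v>h)]; mid=90
        lo=u[mid-np.argmax(v[mid::-1]<h)]; hi=u[mid+np.argmax(v[mid:]<h)]; print(name,o,lo,hi,v[:24:3],v[-24::3])
E
```

```text
board -10 -77.0 75.0 [ 40.4  29.6  17.   17.   38.9 113.5 149.7 146.4] [146.8 145.8 162.    9.2   7.4   9.3   8.1   8.9]
board -15 -77.0 75.0 [ 19.6  18.6  20.2  20.1  31.1 112.3 147.3 147.6] [146.7 145.3 158.5  11.5   6.9   9.8   9.3   9.9]
board -20 -77.0 76.0 [ 18.2  21.1  28.6  28.1  29.9 129.4 145.9 144.3] [146.6 144.8 143.8  36.8   5.8   8.3   8.2   9. ]
stave 33 -76.0 79.0 [17.8 19.3 27.3 30.6 27.8 52.1 84.2 64.5] [70.4 67.3 76.4 78.9 21.9  8.   9.6  8.9]
stave 37 -76.0 79.0 [ 19.   21.   28.2  29.9  27.4  50.9 102.3  81. ] [ 76.9  75.8  83.5 103.6  17.    8.7   8.3   8.7]
stave 41 -76.0 78.0 [ 19.7  21.8  28.7  29.2  28.5  57.1 102.   88.7] [ 81.4  79.9  85.  121.8   2.5   8.1   9.    9.2]
stave 45 -76.0 78.0 [24.  22.  28.6 29.9 29.8 52.5 87.3 88.6] [ 83.5  82.5  76.3 105.4   1.5   8.3   8.6   9.4]
```

The stave sits about 2 mm too far ahead in x, so I'll regrasp it and shift it back before clamping.

```bash
echo '[92, 0, 0, -10, 0, 92, 0, 0, -22, 0, 92, 0, 0, -22, 0]' | python3 -m crank
python3 -c "
from h import *
togo(617.6,116.7,260,-.09)"
echo '[40, 7.2, -10, 0, 0, 40, 14.4, -20, 0, 0, 40, 21.6, -30, 0, 0, 40, 29, -40, 2, 0, 40, 29, -40, 6, 0]' | python3 -m crank
echo '[40, 0, 0, 0, 0, 40, 0, 0, 0, 0]' | python3 -m crank
python3 -c "
from h import *
togo(617.6,116.7,218,-.09)"
```

```text
time: 9.95
tool_pos: [455.9, -70.7, 320.6]
tcp_rot: [3.139, -0.011, -0.09]
contact_force: [0.5, -0.8, -1.0]
grip_width: 91.8
finger_force: 0.0
tool dx 144.2 dy -201.1 dz 60.6 turn 0.000 at [455.9 -70.7 320.6] [ 3.139 -0.011 -0.09 ]
time: 10.58
tool_pos: [618.9, 119.2, 285.1]
tcp_rot: [-3.14, -0.004, -0.086]
contact_force: [0.5, -1.2, -0.0]
grip_width: 46.4
finger_force: 0.0
time: 10.82
tool_pos: [617.0, 115.2, 285.9]
tcp_rot: [3.141, -0.0, -0.091]
contact_force: [0.3, 0.0, 0.1]
grip_width: 40.4
finger_force: 0.0
tool dx 0.5 dy -1.6 dz 67.9 turn -0.001 at [617.  115.2 285.9] [ 3.141 -0.    -0.091]
```

```bash
echo '[40, 0.1, -0.3, 6, 0, 40, 0.1, -0.3, 10, 0, 40, 0.1, -0.3, 13.4, 0, 40, 0.1, -0.3, 13.4, 0, 40, 0.1, -0.3, 13.4, 0]' | python3 -m crank
echo '[20, 0, 0, 0, 0, 20, 0, 0, 0, 0, 20, 0, 0, 0, 0, 20, 0, 0, 0, 0]' | python3 -m crank
echo '[20, 0, 0, -0.8, 0, 20, -0.44, 0, -0.8, 0, 20, -0.44, 0, -0.8, 0, 20, -0.44, 0, -0.1, 0, 20, -0.44, 0, -0.1, 0]' | python3 -m crank
echo '[40, 0, 0, 0, 0, 40, 0, 0, 0, 0, 40, 0, 0, 0, 0]' | python3 -m crank
echo '[40, 0, 0, -3, 0, 40, 0, 0, -10, 0, 40, 0, 0, -20, 0, 40, 0, 0, -20, 0]' | python3 -m crank
python3 -c "
from h import *
togo(455.3,-69.8,318,-.09)"
```

```text
time: 11.45
tool_pos: [618.1, 116.9, 219.3]
tcp_rot: [-3.141, -0.002, -0.091]
contact_force: [0.9, 0.2, 0.6]
grip_width: 40.0
finger_force: 0.0
time: 11.95
tool_pos: [618.1, 117.1, 219.2]
tcp_rot: [-3.142, -0.002, -0.09]
contact_force: [-1.6, -0.9, 5.2]
grip_width: 31.8
finger_force: 30.0
time: 12.58
tool_pos: [615.6, 117.4, 219.2]
tcp_rot: [-3.142, -0.0, -0.09]
contact_force: [-1.8, -0.4, 4.6]
grip_width: 31.3
finger_force: 30.0
time: 12.95
tool_pos: [615.6, 117.3, 218.5]
tcp_rot: [3.141, 0.0, -0.09]
contact_force: [-0.2, 0.0, 1.3]
grip_width: 39.8
finger_force: 0.0
time: 13.45
tool_pos: [616.6, 117.4, 324.6]
tcp_rot: [-3.14, -0.01, -0.09]
contact_force: [0.3, -0.4, -0.2]
grip_width: 40.2
finger_force: 0.0
tool dx -143.7 dy 201.0 dz 6.6 turn -0.000 at [616.6 117.4 324.6] [-3.14 -0.01 -0.09]
```

In the tool's units: 201 mm is 40.2, 150 mm is 30.

```bash
echo '[92, -7.2, 10, 0, 0, 92, -14.4, 20, 0, 0, 92, -21.6, 30, 0, 0, 92, -28.8, 40.2, 1.2, 0, 92, -28.8, 40.2, 1.2, 0]' | python3 -m crank
echo '[92, 0, 0, 0, 0, 92, 0, 0, 0, 0]' | python3 -m crank
cat > chk.py <<'E'
from h import *
from scipy.ndimage import map_coordinates
np.set_printoptions(precision=1,suppress=True)
t=cam("top"); im=t["color"][:,:,::-1].astype(float); sig=im[...,2]-im[...,0]
u=np.arange(-90,91,1.); e=np.array([np.cos(-.087),np.sin(-.087)]); n=np.array([-e[1],e[0]])
for name,offs in (("board",(-10,-15,-20)),("stave",(33,37,41,45))):
    for o in offs:
        P=np.array([613.5,70.8])+n*o+u[:,None]*e; uv=proj(t,np.c_[P,np.full(len(u),56)])
        v=map_coordinates(sig,[uv[:,1],uv[:,0]],order=1); h=np.median(v[70:110])/2+8
        print(name,o,u[90-np.argmax(v[90::-1]<h)],u[90+np.argmax(v[90:]<h)])
E
python3 chk.py; python3 -c "
from h import *
togo(455.3,-69.8,205,-.09)"
```

```text
time: 14.08
tool_pos: [451.6, -72.1, 312.5]
tcp_rot: [3.141, 0.002, -0.095]
contact_force: [0.4, -0.7, 1.3]
grip_width: 85.5
finger_force: 0.0
time: 14.32
tool_pos: [454.8, -69.1, 312.8]
tcp_rot: [3.142, -0.001, -0.089]
contact_force: [-0.2, 0.3, -0.0]
grip_width: 91.6
finger_force: 0.0
board -10 -77.0 75.0
board -15 -77.0 75.0
board -20 -77.0 76.0
stave 33 -79.0 75.0
stave 37 -79.0 76.0
stave 41 -78.0 76.0
stave 45 -78.0 75.0
tool dx 0.6 dy 0.7 dz 107.7 turn 0.002 at [454.8 -69.  312.7] [ 3.142 -0.    -0.088]
```

The ends are now level to under 1 mm. Lowering around the handle and trigger, then the first stroke.

In the tool's units: 80 mm is 16, 107 mm is 21.4.

```bash
echo '[92, 0.1, 0.14, 8, 0, 92, 0.1, 0.14, 16, 0, 92, 0.1, 0.14, 20, 0, 92, 0.1, 0.14, 21.4, 0, 92, 0.1, 0.14, 21.4, 0]' | python3 -m crank
echo '[34, 0, 0, 0, 0, 34, 0, 0, 0, 0, 34, 0, 0, 0, 0, 34, 0, 0, 0, 0, 34, 0, 0, 0, 0]' | python3 -m crank
echo '[34, 0, 0, 0, 0, 34, 0, 0, 0, 0]' | python3 -m crank
```

```text
time: 15.0
tool_pos: [454.9, -70.2, 205.7]
tcp_rot: [3.142, 0.0, -0.089]
contact_force: [0.1, 0.3, -1.0]
grip_width: 91.7
finger_force: 0.0
time: 15.62
tool_pos: [454.5, -70.7, 206.1]
tcp_rot: [3.141, -0.0, -0.09]
contact_force: [-2.2, -1.5, 5.0]
grip_width: 46.2
finger_force: 7.2
time: 15.88
tool_pos: [454.5, -70.9, 206.0]
tcp_rot: [3.141, -0.0, -0.091]
contact_force: [-2.7, -1.7, 5.4]
grip_width: 34.7
finger_force: 8.5
```

```bash
echo '[31, 0, 0, 0, 0, 31, 0, 0, 0, 0]' | python3 -m crank|egrep 'width|finger'
echo '[80, 0, 0, 0, 0, 80, 0, 0, 0, 0, 80, 0, 0, 0, 0, 80, 0, 0, 0, 0, 80, 0, 0, 0, 0]' | python3 -m crank|egrep 'width|finger|contact'
echo '[31, 0, 0, 0, 0, 31, 0, 0, 0, 0, 31, 0, 0, 0, 0, 31, 0, 0, 0, 0, 31, 0, 0, 0, 0]' | python3 -m crank|egrep 'width|finger|contact'
echo '[31, 0, 0, 0, 0, 31, 0, 0, 0, 0, 31, 0, 0, 0, 0]' | python3 -m crank
python3 - <<'E'
from h import *
t=cam("top"); s=cam("side")
o=np.zeros((600,800,3),'uint8'); o[:,:500]=cv2.resize(t["color"][150:246,160:240,::-1],(500,600),interpolation=cv2.INTER_CUBIC); o[:250,500:]=cv2.resize(s["color"][160:285,170:320,::-1],(300,250)); cv2.imwrite("pics/n.png",o)
E
```

```text
grip_width: 31.6
finger_force: 30.0
contact_force: [0.5, -0.1, -0.3]
grip_width: 76.6
finger_force: 0.0
contact_force: [-0.9, -0.9, -0.3]
grip_width: 34.8
finger_force: 8.2
time: 17.75
tool_pos: [454.4, -70.8, 205.7]
tcp_rot: [3.141, 0.0, -0.091]
contact_force: [-2.7, -2.6, -0.6]
grip_width: 31.5
finger_force: 30.0
```

View pics/n.png

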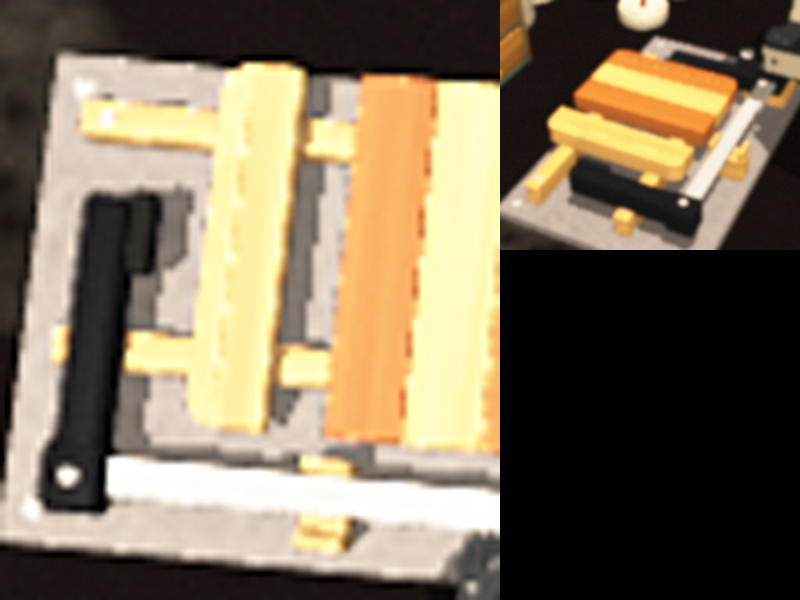

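The jaw has come in and the head jaw now bears on the board. I'll keep stroking, and shift the tool slightly so the clamp isn't against its slide limit and the trigger can return fully.

The rows are not in the units I measure in: shifts go in units of 5 mm. I convert before sending: -3 mm is -0.6.

```bash
for i in 1; do echo '[92, 0, -0.6, 0, 0, 92, 0, -0.6, 0, 0, 92, 0, -0.6, 0, 0, 92, 0, -0.6, 0, 0, 92, 0, -0.6, 0, 0]' | python3 -m crank|egrep 'width|finger'
echo '[31, 0, 0.6, 0, 0, 31, 0, 1.2, 0, 0, 31, 0, 1.2, 0, 0, 31, 0, 1.2, 0, 0, 31, 0, 1.2, 0, 0]' | python3 -m crank|egrep 'width|finger'
echo '[31, 0, 0, 0, 0, 31, 0, 0, 0, 0, 31, 0, 0, 0, 0]' | python3 -m crank; done
echo '[92, 0, -1, 0, 0, 92, 0, -1, 0, 0, 92, 0, -1, 0, 0, 92, 0, -1, 0, 0, 92, 0, -1, 0, 0]' | python3 -m crank|egrep 'width|finger'
echo '[31, 0, 0.6, 0, 0, 31, 0, 1, 0, 0, 31, 0, 1, 0, 0, 31, 0, 1, 0, 0, 31, 0, 1, 0, 0]' | python3 -m crank|egrep 'width|finger'
echo '[31, 0, 0, 0, 0, 31, 0, 0, 0, 0, 31, 0, 0, 0, 0]' | python3 -m crank
python3 - <<'E'
from h import *
t=cam("top"); s=cam("side")
o=np.zeros((600,800,3),'uint8'); o[:,:500]=cv2.resize(t["color"][150:246,160:240,::-1],(500,600),interpolation=cv2.INTER_CUBIC); o[:250,500:]=cv2.resize(s["color"][160:285,170:320,::-1],(300,250)); cv2.imwrite("pics/p.png",o)
E
```

```text
grip_width: 76.8
finger_force: 0.0
grip_width: 36.7
finger_force: 7.8
time: 19.48
tool_pos: [454.1, -73.6, 205.7]
tcp_rot: [-3.141, 0.0, -0.091]
contact_force: [-2.1, -0.5, -0.9]
grip_width: 31.7
finger_force: 30.0
grip_width: 77.4
finger_force: 0.0
grip_width: 36.4
finger_force: 7.8
time: 21.1
tool_pos: [454.1, -73.6, 205.6]
tcp_rot: [-3.141, 0.001, -0.091]
contact_force: [-4.3, 0.1, 0.0]
grip_width: 31.3
finger_force: 30.0
```

I've used my ten views, so from here I'll check by numbers: a brightness profile along y at the joint.

```bash
cat > prof.py <<'E'
from h import *
from scipy.ndimage import map_coordinates
np.set_printoptions(precision=0,suppress=True,linewidth=250)
t=cam("top"); im=t["color"].astype(float)
e=np.array([np.cos(-.088),np.sin(-.088)]); n=np.array([-e[1],e[0]]); B=np.array([613.7,65.5])
v=np.arange(-10,116,3.)
print("y   ",v)
for x in (45,0,-45):
    P=B+n*v[:,None]+e*x; uv=proj(t,np.c_[P,np.full(len(v),56)])
    for k,nm in((0,"R"),(2,"B")): print(x,nm,map_coordinates(im[...,k],[uv[:,1],uv[:,0]],order=1))
E
python3 prof.py
echo '[92, 0, -1, 0, 0, 92, 0, -1, 0, 0, 92, 0, -1, 0, 0, 92, 0, -1, 0, 0, 92, 0, -1, 0, 0]' | python3 -m crank|egrep 'width|finger'
echo '[31, 0, 0.6, 0, 0, 31, 0, 1, 0, 0, 31, 0, 1, 0, 0, 31, 0, 1, 0, 0, 31, 0, 1, 0, 0]' | python3 -m crank|egrep 'width|finger'
echo '[31, 0, 0, 0, 0, 31, 0, 0, 0, 0, 31, 0, 0, 0, 0]' | python3 -m crank
python3 prof.py
```

```text
y    [-10.  -7.  -4.  -1.   2.   5.   8.  11.  14.  17.  20.  23.  26.  29.  32.  35.  38.  41.  44.  47.  50.  53.  56.  59.  62.  65.  68.  71.  74.  77.  80.  83.  86.  89.  92.  95.  98. 101. 104. 107. 110. 113.]
45 R [251. 251. 251. 251. 251. 252. 253. 254. 255. 255. 248. 195. 224. 255. 255. 255. 254. 254. 254. 255. 255. 255. 255. 255. 255. 255. 255. 255. 255. 255. 255. 255. 255. 255. 255. 255. 255. 255. 255. 255. 251. 254.]
45 B [105. 106. 105. 104. 106. 109. 113. 136. 180. 187. 162.  86. 126. 179. 181. 174. 171. 170. 177. 205. 196. 190. 188. 178. 178. 178. 177. 176. 176. 177. 176. 176. 175. 174. 174. 173. 173. 172. 172. 165. 201. 248.]
0 R [251. 252. 250. 250. 251. 252. 254. 234. 151. 128. 129. 136. 224. 255. 255. 254. 254. 254. 254. 255. 255. 255. 253. 171.  23.  46.  43.  20.  33.  40.  40.  38.  31.  95. 208. 227. 221. 219. 223. 225. 221. 220.]
0 B [104. 107. 104. 103. 107. 108. 112. 121. 116. 111. 113.  96. 128. 185. 180. 170. 166. 165. 169. 187. 187. 182. 172.  93.  23.  39.  38.  19.  32.  38.  37.  35.  31.  79. 178. 196. 192. 190. 193. 197. 192. 191.]
-45 R [251. 252. 
[... 1451 characters left out ...]
6. 225. 225. 224. 221. 219. 224. 226. 221. 219.]
0 B [105. 107. 103. 103. 106. 108. 109.  91. 126. 179. 180. 170. 165. 167. 180. 198. 184. 181. 158.  57.  31.  41.  34.  21.  34.  38.  39.  35.  38. 114. 185. 191. 197. 195. 195. 194. 191. 190. 195. 198. 193. 191.]
-45 R [251. 252. 250. 250. 251. 252. 253. 225. 225. 255. 255. 254. 254. 254. 255. 255. 255. 255. 255. 255. 255. 180.   2.  22.  40.  45.  43.  40.  49. 183. 255. 255. 255. 255. 255. 255. 255. 255. 255. 255. 254. 253.]
-45 B [107. 108. 103. 103. 105. 109. 110.  89. 125. 178. 177. 165. 163. 169. 188. 209. 185. 181. 180. 173. 160.  83.   7.  21.  37.  42.  41.  38.  38.  93. 156. 167. 176. 177. 170. 171. 173. 166. 164. 162. 169. 179.]
```

The gap has closed to about 0–1 mm at all three lines across the joint. The next stroke should stall.

In the tool's units: -5 mm is -1.

```bash
echo '[92, 0, -1, 0, 0, 92, 0, -1, 0, 0, 92, 0, -1, 0, 0, 92, 0, -1, 0, 0, 92, 0, -1, 0, 0]' | python3 -m crank|egrep 'width|finger'
echo '[31, 0, 0.6, 0, 0, 31, 0, 1, 0, 0, 31, 0, 1, 0, 0, 31, 0, 1, 0, 0, 31, 0, 1, 0, 0]' | python3 -m crank|egrep 'width|finger'
echo '[31, 0, 0, 0, 0, 31, 0, 0, 0, 0, 31, 0, 0, 0, 0]' | python3 -m crank
python3 prof.py
```

```text
grip_width: 77.1
finger_force: 0.0
grip_width: 36.5
finger_force: 18.7
time: 24.55
tool_pos: [453.7, -74.0, 205.4]
tcp_rot: [3.141, 0.002, -0.091]
contact_force: [-6.1, -2.5, 0.2]
grip_width: 32.2
finger_force: 30.0
y    [-10.  -7.  -4.  -1.   2.   5.   8.  11.  14.  17.  20.  23.  26.  29.  32.  35.  38.  41.  44.  47.  50.  53.  56.  59.  62.  65.  68.  71.  74.  77.  80.  83.  86.  89.  92.  95.  98. 101. 104. 107. 110. 113.]
45 R [251. 251. 251. 252. 253. 253. 253. 254. 255. 255. 255. 255. 253. 254. 255. 255. 255. 255. 255. 255. 255. 255. 255. 255. 255. 255. 255. 255. 255. 255. 255. 255. 255. 255. 255. 255. 255. 255. 255. 255. 252. 254.]
45 B [106. 104. 106. 107. 110. 114. 148. 181. 182. 175. 171. 169. 164. 196. 196. 190. 193. 187. 181. 181. 180. 179. 179. 179. 179. 178. 178. 177. 177. 176. 176. 176. 175. 175. 175. 174. 174. 173. 172. 165. 201. 248.]
0 R [252. 251. 251. 251. 253. 253. 254. 255. 255. 254. 254. 254. 253. 253. 255. 255. 250. 129.  38.  32.  34.  41.  40.  37.  47. 130. 222. 229. 225. 218. 218. 219. 225. 226. 225. 224. 221. 220. 224. 225. 220. 220.]
0 B [106. 105. 106. 105. 111. 117. 161. 189. 179. 170. 166. 164. 156. 180. 188. 183. 165.  69.  35.  30.  33.  38.  38.  35.  43. 111. 193. 201. 196. 190. 190. 191. 198. 197. 194. 194. 192. 190. 195. 196. 192. 191.]
-45 R [252. 249. 250. 251. 253. 252. 253. 255. 255. 254. 254. 254. 254. 254. 255. 255. 255. 200.  39.  22.  37.  44.  43.  39.  68. 206. 255. 255. 255. 255. 255. 255. 255. 255. 255. 255. 255. 255. 255. 255. 254. 253.]
-45 B [108. 103. 104. 106. 111. 110. 148. 191. 178. 167. 164. 167. 165. 175. 187. 183. 171.  91.  23.  23.  35.  41.  41.  38.  43. 107. 172. 172. 164. 164. 164. 166. 177. 178. 170. 171. 172. 166. 164. 163. 170. 180.]
```

Contact has been made, but the width of 32.2 mm may be right at the stop. I'll release and squeeze once more.

In the tool's units: -5 mm is -1.

```bash
echo '[92, 0, -1, 0, 0, 92, 0, -1, 0, 0, 92, 0, -1, 0, 0, 92, 0, -1, 0, 0, 92, 0, -1, 0, 0]' | python3 -m crank|egrep 'width|finger'
echo '[31, 0, 0.6, 0, 0, 31, 0, 1, 0, 0, 31, 0, 1, 0, 0, 31, 0, 1, 0, 0, 31, 0, 1, 0, 0]' | python3 -m crank|egrep 'width|finger'
echo '[31, 0, 0, 0, 0, 31, 0, 0, 0, 0, 31, 0, 0, 0, 0, 31, 0, 0, 0, 0, 31, 0, 0, 0, 0]' | python3 -m crank
python3 prof.py | sed 's/^y.*//' | cut -c1-130; python3 -c "
from h import *
print(bot.get_obs())"
```

```text
grip_width: 77.9
finger_force: 0.2
grip_width: 40.1
finger_force: 30.0
time: 26.48
tool_pos: [454.1, -73.9, 205.8]
tcp_rot: [3.141, 0.0, -0.089]
contact_force: [-3.2, -4.9, 4.5]
grip_width: 38.1
finger_force: 30.0

45 R [251. 251. 252. 253. 252. 254. 255. 255. 255. 255. 255. 253. 253. 255. 255. 254. 252. 255. 255. 255. 255. 255. 255. 255. 255.
45 B [104. 105. 107. 111. 115. 158. 188. 180. 173. 172. 170. 159. 178. 196. 190. 181. 158. 182. 181. 180. 180. 180. 179. 179. 179.
0 R [251. 250. 252. 253. 251. 247. 255. 255. 254. 254. 254. 253. 252. 255. 255. 255.  63.  34.  28.  38.  39.  39.  37.  68. 180. 
0 B [102. 104. 106. 111. 101. 128. 191. 180. 170. 164. 167. 158. 162. 186. 184. 167.  37.  31.  27.  37.  38.  38.  33.  59. 155. 
-45 R [249. 250. 251. 253. 251. 248. 255. 255. 254. 254. 254. 253. 250. 255. 255. 255. 122.   8.  30.  42.  45.  45.  37. 109. 242
-45 B [101. 104. 107. 110. 104. 120. 185. 178. 168. 164. 166. 163. 156. 188. 183. 168.  53.  14.  30.  39.  43.  41.  34.  58. 142
{'time': 26.525, 'joint_positions': array([-3.27839423e-01,  5.04250466e-01,  1.93680378e+00, -1.49122110e-03,
        7.00448906e-01,  1.33306667e+00]), 'dq': array([ 8.44200467e-04,  1.24792461e-03,  1.47841368e-05, -2.71236737e-04,
        7.24709274e-04,  1.15795068e-03]), 'tau': array([  1.22910429, -39.58966613, -14.47969437,   1.71830881,
        -0.46039212,   0.95924176]), 'tool_pos': array([454.12755097, -73.8987613 , 205.83816935]), 'tcp_rot': array([ 3.14063746e+00,  1.39926998e-04, -8.89697562e-02]), 'contact_force': array([-2.20677064, -4.97128055,  4.45485241]), 'moment': array([-0.6409612 ,  0.4466718 ,  0.96058009]), 'finger_force': 30.02340316772461, 'grip_width': 38.37287908722613}
```

It stalls at 38 mm, well before the stop at about 31.5 mm, with 30 N on the trigger, so roughly 45 N on the joint. One last check for hold stability, level ends and the bystanders.

```bash
echo '[31, 0, 0, 0, 0, 31, 0, 0, 0, 0, 31, 0, 0, 0, 0, 31, 0, 0, 0, 0]' | python3 -m crank
sed -e 's/(-10,-15,-20)/(-12,-16,-20)/;s/(33,37,41,45)/(4,8,12,16,20)/' chk.py > chk2.py; python3 chk2.py
python3 - <<'E'
from h import *
t=cam("top")["color"].astype(int); a=cv2.imread("pics/top0.png")[:,:,::-1].astype(int)
print("bystander change",abs(t-a)[142:172,298:364].mean())
E
```

```text
time: 27.02
tool_pos: [454.1, -73.9, 205.8]
tcp_rot: [3.141, 0.0, -0.089]
contact_force: [-1.9, -4.6, 5.1]
grip_width: 37.8
finger_force: 30.0
board -12 -77.0 75.0
board -16 -77.0 75.0
board -20 -77.0 75.0
stave 4 -79.0 75.0
stave 8 -79.0 76.0
stave 12 -78.0 76.0
stave 16 -78.0 75.0
stave 20 -51.0 75.0
bystander change 0.9462962962962963
```

The hold is stable, the ends are level within about 0.5 mm, and the bystanders haven't moved.

```bash
python3 -c "
from plant import bot
print(bot.close_job())"
```

```text
the job is handed in; nothing more can be done
None
```

The job is handed in at about 27 s: the stave is drawn tight against the board with its ends level to about 0.5 mm, the trigger is still squeezed at 30 N (about 45 N on the joint by the given formula), and the timer and glue bottle are where they were.

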